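Set and lock the roller gap of an oat flaker

TASK

Set the oat flaker's roller gap and lock it: turn the adjusting arm on top until it lies centrally over the gap between the two lugs of the marker. Then, holding the adjusting arm there, draw the lock nut's lever clockwise towards it until the nut is firmly nipped up, without straining it. Leave the arm over the marker and the nut tight, and leave the marker and everything else where it is.

Things in the scene. Friction and masses are not known exactly. Their poses are not given: they have to be found in the camera images.
- flaker: Oat flaker, fixed on the worktop: wooden housing 170 x 160 x 111 mm (x, y, z), aluminium top plate (top at z 119 mm), steel hopper behind the adjuster (88 mm across, rim at z 191 mm, centre 50 mm behind the origin), crank on its right side (-y), drawer in front. Origin: centre of the underside, z up; the front faces its -x.
- adjuster_axis (a point): Point on the vertical axis of the adjusting screw, 22 mm in front of the flaker's origin, 172 mm above the worktop. Marker, adjusting arm and nut lever all turn about this line. Seen from above, clockwise tightens the lock nut.
- marker_gap (a point): Memory marker: aluminium saddle on the rim of the dark dial with two upright lugs, inner faces 18 mm apart, tops at z 136 mm, below both arms. The point lies midway between the lugs, 56 mm from the axis, at z 131 mm; its x axis points to the adjuster axis. Stiff: stays put unless pushed hard.
- adj_screw: Adjusting screw with the upper arm: flat steel bar 12 mm wide, z 152 to 158 mm, reaching 84 mm from the axis. Origin on the adjuster axis at worktop height, x axis pointing from the arm's end to the axis. Turns stiffly either way (about 3 N at its grip), stays where left, and carries the lock nut and its lever round with it.
- adj_grip (a point): Grip of the adjusting arm: upright black cylinder 12 mm across on the end of the upper arm, bare from z 161 to 194 mm. The point lies on its centre line at z 175 mm, 75 mm from the adjuster axis; its x axis points along the arm to the adjuster axis.
- nut_lever: Lever of the lock nut: lower flat steel bar 10 mm wide, z 138 to 144 mm. Origin on the adjuster axis at worktop height. Turning the nut takes 6 to 8 N at the lever's grip, more than the screw resists, so pushing this lever alone only drags the adjusting arm along. Tight when drawn up with 15 to 25 N at the grip; strained above 35 N.
- nut_grip (a point): Grip of the nut lever: upright bare steel cylinder 12 mm across on the end of the lower arm, up to z 194 mm, level with the other grip. The point lies on its centre line at z 175 mm, 75 mm from the axis; x axis towards the axis. From above it stands counter-clockwise of the black grip, centres 32 to 58 mm apart at the start.
- lock_washer (a joint): Wind-up of the spring washer under the lock nut (rad): 0 until the nut has seated, growing as it is nipped up. The nut bites with the two grips still 18 to 36 mm apart (centres); where varies (the lever is splined on), so feel for it. Load at the lever's grip then: 12 N at 0, 20 N at 0.02 (1.5 mm of travel), 35 N at 0.058 (4 mm). Let go, it eases to at most 0.01 and stays.
- oats_jar: Glass jar of oats with a wooden lid, 69 mm across, 98 mm high, left of the flaker; a bystander.
- peach_pot: Little round peach-shaped pot, 46 mm across, 36 mm high, beside the right front of the flaker; a bystander.
- coffee_cup: Stoneware cup on a cork coaster, 78 x 108 x 74 mm, front left; a bystander.
- glazed_mug: Stoneware mug, 80 x 110 x 98 mm, left; a bystander.
- server: Wooden salad server lying in front of the flaker, 60 x 280 x 9 mm; a bystander.

How it is judged:
By the outcome, as a careful person would: the job done as asked, in the order asked, and still so for the second after the job is handed in, with the robot touching nothing.
It also fails if it takes over 48 s, if anything falls off the work surface, if the arm or the gripper's body presses on something with over 40 N, if the wrist force passes 120 N, or if a joint passes its speed limit or range.

ROBOT

A 7-joint arm with a two-finger parallel gripper is mounted at the origin on a cart in front of the work surface, level with it; the furniture and walls round the work are solid. World frame = base frame: x ahead of the robot, y to its left, z up, the work surface at z = 0. Lengths are in m, angles in rad, forces in N, time in s.
With the tool pointing down it reaches from about 0.4 to 0.85 m from the base axis. Payload 6.9 kg.
Tool frame: the origin (TCP) lies at the very end of the fingers, on their centre line; the grasp point (between the pads) lies 19 mm behind it; z points along the fingers, y is the line along which they close (so a half turn about z gives the same grasp; the last joint's range is limited). The gripper opens to 85 mm and grips with 20 to 120 N. Pads are 22 mm wide; open, the fingers measure 114 mm over their backs; the gripper's body (76 mm by 85 mm) begins 54 mm behind the grasp point. The pads swing forward as they close: fully open they stand 13 mm farther back than shut.
Start: joints at [1.282, 0.507, -0.238, 1.5, 0.126, 1.149, -0.155], TCP at [0.24, -0.577, 0.231] pointing down, gripper open.
Joint ranges: [-3.08, 3.08], [-0.24, 2.05], [-1.43, 1.35], [0, 2.5], [-1.52, 4.66], [0.17, 1.96], [-2.89, 2.89]. Speed limits (rad/s): [2.39, 2.39, 3.14, 3.14, 3.14, 3.14, 3.14].

INTERFACE

Orientations are given as a rotation vector (axis times angle).
In Python, from plant import manip gives the robot as it stands.
- The arm moves only by the tool drive_tool, never from a script. Its argument "deltas" is one flat list of numbers, 6 for each row, row after row: the shift along the tool's x, y, z normalised to -1 to 1, where 1 is 400 mm, then the turn, a rotation vector about the tool's x, y, z normalised to -1 to 1, where 1 is pi/4 rad. A call has exactly 10 rows; each row shifts and turns the commanded pose from where the row before left it, along the tool's axes as they then stand; what a row does not reach is not made up. A row lasts 1/8 s, in which the tool goes at most 62.5 mm and 10.7 degrees, less where a joint would pass 70% of its speed; a pose out of reach is approached as far as the arm can. A call with a number of a shift or a turn outside -1 to 1 is refused whole. A call with a gripper value outside its range is refused whole. "hand" is the opening, from -1 (shut) to 1 (fully open), so that 0 is half open, set as the call begins (left out, the last holds). The fingers move at their own pace and stop on an object; "force" is the grip in N (left out, the last holds). Time passes only in rows, so rows that do not move let the fingers close, or fill a call up. It gives the time, the measured TCP pose, the force, the opening and the grip force at its end, in the units of the state.
- manip.read_state(): the state, without advancing time (a new reading comes with each control period).
- manip.read_camera(name): name is "side" or "top"; returns a dict with "color" (420x560x3 uint8, red, green, blue), "z_map" (420x560 float32, m along the optical axis (not along the pixel's ray), 0 where there is no reading), "vertical_fov" (degrees; the focal length in pixels is half the picture's height over the tangent of half this angle, whatever the lens; pixels are square), "cx", "cy" (the principal point, pixels), "position" and "orientation" of the camera in the world. Camera axes: x right, y up, looking along -z (the intrinsics and any distortion apply to the point x, -y, -z); pixel columns grow to the right and rows downward; lengths in m; the calibration is good to about 2 mm. A picture is of the moment at which its call begins.
- manip.job_done(): hands the job in; it is judged then, once.
The state is a dict: "t": time; "joint_positions": joint angles; "qd": joint speeds; "joint_torque": joint torques, N m; "tool_pos": TCP position; "eef_rot": TCP orientation; "ft_force": force on the tool from outside, world axes, zero at the start; "torque": the same for the moment, N m; "gripper_width": finger opening in m; "gripper_force": force on a finger pad.
Only numpy, scipy, OpenCV 4.12 (cv2) and the standard library are available. Lean on these libraries where they do the work, as an engineer would, in place of code of your own. Each camera call takes 0.05 s, during which the arm holds its last target. There are 200 camera calls.

## Working session

There is one attempt and no reset: what is moved stays moved. The work goes in short steps, Python scripts to look and compute and a tool call to move; the robot and the scene stay as the last step left them, time stands still between calls to the robot, and variables do not carry over. Pictures are saved under pics/ and viewed, at most 10 in all, crops included, and the job is handed in when it is done.

Besides the shell and the picture viewer there is one more tool, called after "Request:" in YAML: its name, and indented under it one key for each argument. drive_tool: Moves the arm, as the interface text tells. Scaled input: -1 to 1 covers 400 mm each way for a shift and pi/4 rad each way for a turn. Its arguments: {"type":"object","properties":{"deltas":{"type":"array","items":{"type":"number"}},"hand":{"type":"number"},"force":{"type":"number"}},"required":["deltas"]}

```bash
mkdir -p pics; ls; cat > h.py <<'E'
import numpy as np,cv2
from plant import manip
from scipy.spatial.transform import Rotation as R
def cam(n):
    d=manip.read_camera(n); return d
def pt(d,u,v,z=None):
    f=d['color'].shape[0]/2/np.tan(np.radians(d['vertical_fov'])/2)
    o=np.array(d['orientation']);
    M=o if o.shape==(3,3) else (R.from_rotvec(o).as_matrix() if o.size==3 else R.from_quat(o).as_matrix())
    ray=M@np.array([(u-d['cx'])/f,-(v-d['cy'])/f,-1.])
    p=np.array(d['position'])
    s=d['z_map'][int(v),int(u)] if z is None else (z-p[2])/ray[2]
    return p+s*ray
E
python3 - <<'E'
from h import *
for n in('top','side'):
    d=cam(n); print(n,{k:d[k] for k in d if k not in('color','z_map')})
    cv2.imwrite(f'pics/{n}0.png',cv2.resize(d['color'][:,:,::-1],(800,600)))
    np.savez(f'{n}0.npz',**{k:d[k] for k in d})
print(manip.read_state())
E
```

```text
pics
top {'vertical_fov': 52.53028602026579, 'cx': 280.0325518487173, 'cy': 205.28300372056594, 'position': array([ 0.42768435, -0.02173333,  1.13496491]), 'orientation': array([ 0.03229946, -0.02866577, -1.57889252])}
side {'vertical_fov': 54.691855327458576, 'cx': 279.1417665871939, 'cy': 207.68816149979318, 'position': array([ 0.40641558, -0.49803021,  0.91757006]), 'orientation': array([ 0.5534572 , -0.05532974, -0.16000653])}
{'t': 0.1, 'joint_positions': array([ 1.28150039,  0.508207  , -0.23754701,  1.50103418,  0.12568096,
        1.14890419, -0.15480847]), 'qd': array([-0.00087821, -0.00142823,  0.00206427, -0.00209052,  0.0005785 ,
        0.00021015, -0.00148604]), 'joint_torque': array([-5.05493110e-03, -6.21833539e+01, -2.19494529e+00, -2.50206774e+01,
        1.24420255e-02,  7.79812981e-03,  2.05916206e-05]), 'tool_pos': array([ 0.24015883, -0.57652632,  0.23054573]), 'eef_rot': array([-3.07907661e+00, -6.15837671e-01,  4.97963730e-04]), 'ft_force': array([-0.07576893, -0.00070228,  0.35967221]), 'torque': array([0.01430926, 0.03220422, 0.00576482]), 'gripper_force': 0.0, 'gripper_width': 0.08550625809280397}
```

View pics/top0.png

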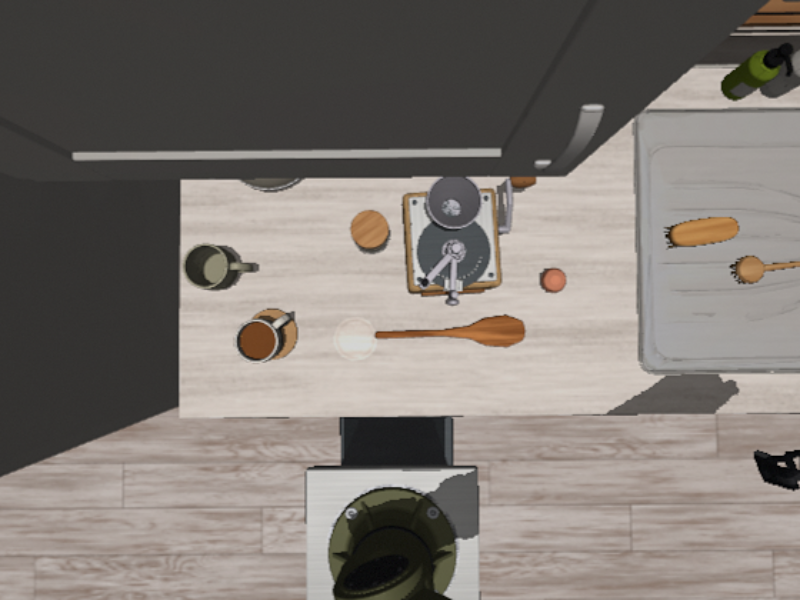

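View pics/side0.png

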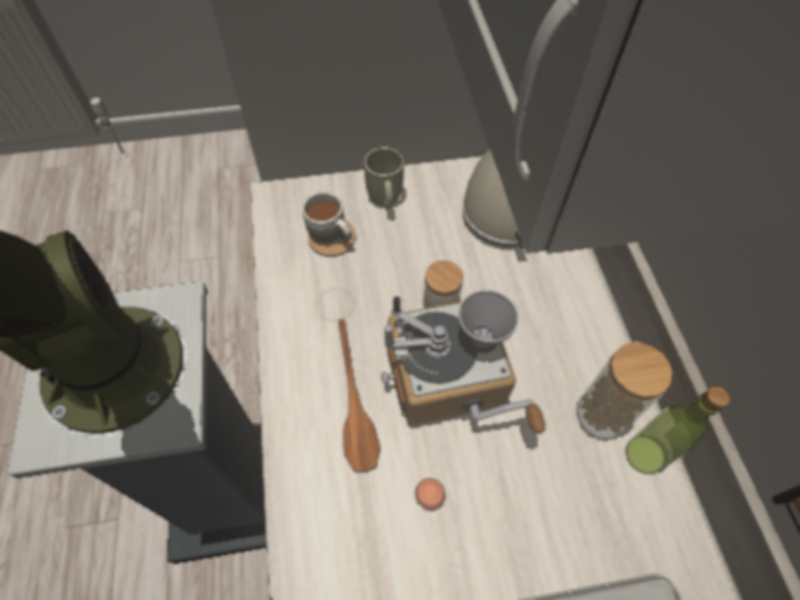

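The top view shows the flaker at about (450,245), with the black grip at (423,282), the steel grip near (452,298) and the axis at (455,250). I'll enlarge both views.

```bash
python3 - <<'E'
from h import *
t=np.load('top0.npz');s=np.load('side0.npz')
a=cv2.resize(t['color'][125:217,278:358],None,fx=6,fy=6,interpolation=cv2.INTER_CUBIC)
b=cv2.resize(s['color'][195:295,262:372],None,fx=6,fy=6,interpolation=cv2.INTER_CUBIC)
cv2.imwrite('pics/tc.png',a[:,:,::-1]);cv2.imwrite('pics/sc.png',b[:,:,::-1])
print(a.shape,b.shape)
print('cupboard',pt(t,300,100),pt(t,300,115), 'axis',pt(t,318,174), 'hopper',pt(t,317,125))
E
```

```text
(552, 480, 3) (600, 660, 3)
cupboard [ 0.58702558 -0.04786578  0.58272726] [ 0.57947446 -0.04995082  0.53406483] axis [ 0.53521276 -0.10630333  0.17370392] hopper [ 0.6456361  -0.10474873  0.18049631]
```

View pics/tc.png

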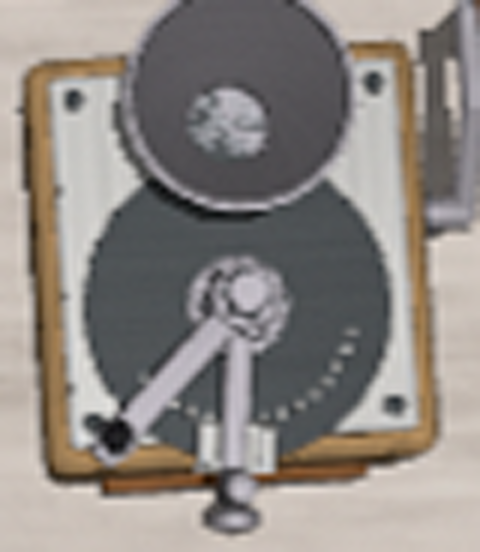

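View pics/sc.png

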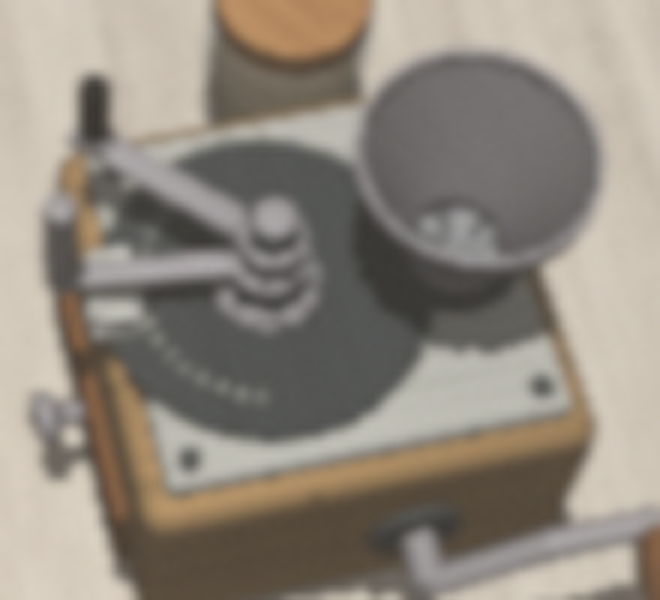

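The top crop shows the axis knob at (247,293), the black grip top at (113,433), the nut grip top at (237,485), and the marker lugs at about (206,447) and (265,447). In the side crop, the black grip top is at (93,82), the nut grip top at (60,207), and the knob at (272,215).

```bash
python3 - <<'E'
from h import *
t=dict(np.load('top0.npz'));s=dict(np.load('side0.npz'))
T=lambda x,y,z:pt(t,278+(x-2.5)/6,125+(y-2.5)/6,z)
S=lambda x,y,z:pt(s,262+(x-2.5)/6,195+(y-2.5)/6,z)
for n,f,g,z in[('axis',(247,293),(272,212),.172),('blk',(113,433),(93,82),.194),('nut',(237,485),(60,207),.194),('lugL',(206,447),(110,255),.136),('lugR',(265,447),(118,318),.136),
 ('plTL',(73,98),None,.119),('plTR',(373,82),(0,0),.119),('plBR',(395,404),(190,458),.119),('plBL',(92,424),None,.119),('scrBRside',(0,0),(540,386),.119)]:
    print(n,T(*f,z).round(4),S(*g,z).round(4) if g else '')
# lug pixels from depth in top
f=210/np.tan(np.radians(float(t['vertical_fov']))/2)
for v in range(195,207):
    print(v,[int(1000*pt(t,u,v)[2]) for u in range(306,328)])
st=manip.read_state();print(R.from_rotvec(st['eef_rot']).as_matrix().round(3))
E
```

```text
axis [ 0.5367 -0.1082  0.172 ] [ 0.5383 -0.1061  0.172 ]
blk [ 0.4828 -0.0561  0.194 ] [ 0.4831 -0.0569  0.194 ]
nut [ 0.4632 -0.1017  0.194 ] [ 0.464  -0.1042  0.194 ]
lugL [ 0.4804 -0.0946  0.136 ] [ 0.4833 -0.095   0.136 ]
lugR [ 0.4802 -0.1177  0.136 ] [ 0.4819 -0.1204  0.136 ]
plTL [ 0.6217 -0.0442  0.119 ] 
plTR [ 0.6271 -0.1644  0.119 ] [0.4612 0.0322 0.119 ]
plBR [ 0.4978 -0.1714  0.119 ] [ 0.4993 -0.1701  0.119 ]
plBL [ 0.4909 -0.0506  0.119 ] 
scrBRside [ 0.6615 -0.0153  0.119 ] [ 0.6283 -0.1633  0.119 ]
195 [124, 122, 124, 123, 125, 125, 129, 128, 130, 128, 147, 144, 143, 146, 126, 128, 125, 124, 121, 122, 123, 124]
196 [124, 120, 122, 125, 128, 127, 138, 133, 130, 142, 141, 145, 142, 142, 126, 129, 134, 138, 127, 124, 127, 126]
197 [126, 124, 123, 124, 124, 128, 135, 137, 129, 143, 144, 142, 144, 143, 128, 129, 136, 135, 136, 123, 123, 123]
198 [124, 124, 123, 126, 123, 130, 138, 136, 129, 143, 144, 139, 146, 140, 130, 126, 140, 137, 127, 123, 124, 124]
199 [112, 121, 122, 119, 123, 130, 135, 140, 129, 141, 147, 146, 146, 142, 131, 128, 141, 136, 128, 125, 126, 123]
200 [107, 112, 110, 124, 123, 128, 139, 137, 130, 143, 144, 142, 147, 143, 129, 125, 136, 135, 128, 125, 123, 109]
201 [107, 113, 110, 110, 111, 128, 138, 138, 131, 146, 145, 143, 144, 143, 123, 131, 137, 137, 126, 107, 108, 109]
202 [109, 112, 109, 113, 111, 128, 132, 135, 127, 144, 144, 140, 142, 128, 128, 126, 136, 135, 106, 102, 103, 100]
203 [107, 106, 102, 103, 103, 129, 126, 128, 127, 142, 144, 145, 142, 127, 127, 127, 129, 128, 63, 67, 66, 63]
204 [65, 64, 64, 66, 67, 62, 63, 64, 65, 143, 146, 194, 195, 194, 191, 68, 66, 67, 64, 68, 65, 63]
205 [68, 66, 68, 65, 69, 66, 67, 68, 66, 147, 193, 191, 196, 195, 194, 66, 62, 62, 63, 65, 61, 58]
206 [63, 65, 62, 62, 63, 54, 51, 46, 46, 170, 193, 192, 195, 194, 195, 194, 0, 1, 4, 4, 0, 0]
[[ 0.923  0.385 -0.001]
 [ 0.385 -0.923  0.001]
 [-0.    -0.002 -1.   ]]
```

```bash
cat > p.py <<'E'
from h import *
AX=np.array([.537,-.1078])
def grip(phi,r=.075): p=np.radians(phi); return AX+r*np.array([-np.cos(p),np.sin(p)])
def pose(a,n,z,off=0.):
    """black grip at angle a, nut grip at n (deg, + towards +y); off shifts along black->nut chord"""
    A,N=grip(a),grip(n); d=(N-A)/np.linalg.norm(N-A); m=(A+N)/2+off*d
    y=np.r_[d,0]; z_=np.array([0,0,-1.]); x=np.cross(y,z_)
    return np.r_[m,z],R.from_matrix(np.c_[x,y,z_])
def rows(ts,start=None):
    """ts: list of (pos,R,nrows)"""
    st=manip.read_state(); p,r=(st['tool_pos'],R.from_rotvec(st['eef_rot'])) if start is None else start
    out=[]
    for P,Q,k in ts:
        rv=(Q*r.inv()).as_rotvec(); p0,r0=p,r
        for i in range(1,k+1):
            pn=p0+(P-p0)*i/k; rn=R.from_rotvec(rv*i/k)*r0
            out.append(np.r_[r.inv().apply(pn-p)/.4,(r.inv()*rn).as_rotvec()/(np.pi/4)].round(4)); p,r=pn,rn
    for o in out: print(','.join(f'{v+0:g}' for v in o.round(3)))
E
python3 - <<'E'
from p import *
P,Q=pose(43.5,3.9,.24); print(P)
rows([(P,Q,10)])
E
```

```text
[ 0.4723853  -0.07943613  0.24      ]
0.101,-0.092,-0.002,0,0,0.103
0.094,-0.1,-0.002,0,0,0.103
0.085,-0.108,-0.002,0,0,0.103
0.076,-0.114,-0.002,0,0,0.103
0.067,-0.12,-0.002,0,0,0.103
0.057,-0.125,-0.002,0,0,0.103
0.047,-0.129,-0.002,0,0,0.103
0.036,-0.132,-0.002,0,0,0.103
0.025,-0.135,-0.002,0,0,0.103
0.014,-0.136,-0.002,0,0,0.103
```

Request:
drive_tool:
  deltas: [0.101,-0.092,-0.002,0,0,0.103,0.094,-0.1,-0.002,0,0,0.103,0.085,-0.108,-0.002,0,0,0.103,0.076,-0.114,-0.002,0,0,0.103,0.067,-0.12,-0.002,0,0,0.103,0.057,-0.125,-0.002,0,0,0.103,0.047,-0.129,-0.002,0,0,0.103,0.036,-0.132,-0.002,0,0,0.103,0.025,-0.135,-0.002,0,0,0.103,0.014,-0.136,-0.002,0,0,0.103]
  hand: 1
  force: 20

```text
t: 1.35
tool_pos: [0.4729, -0.0784, 0.2392]
eef_rot: [3.073, -0.65, -0.0]
ft_force: [0.5, -0.8, 0.5]
gripper_width: 0.0854
gripper_force: 0.0
```

```bash
python3 - <<'E'
from p import *
P,Q=pose(43.5,3.9,.152)
rows([(P,Q,7)])
d=cam('side');b=cv2.resize(d['color'][150:300,230:400],None,fx=4,fy=4)
cv2.imwrite('pics/s1.png',b[:,:,::-1])
E
```

```text
0,0,0.031,0,0,-0.001
0,0,0.031,0,0,-0.001
0,0,0.031,0,0,-0.001
0,0,0.031,0,0,-0.001
0,0,0.031,0,0,-0.001
0,0,0.031,0,0,-0.001
0,0,0.031,0,0,-0.001
```

View pics/s1.png

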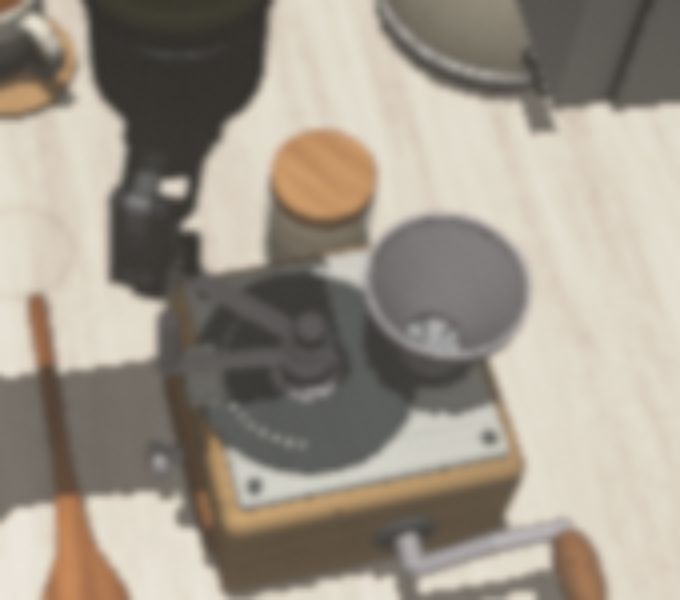

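The side view shows the gripper above the two grips, with the near finger at about (150,240) and nothing touched yet. Descending.

Request:
drive_tool:
  deltas: [0,0,0.031,0,0,0,0,0,0.031,0,0,0,0,0,0.031,0,0,0,0,0,0.031,0,0,0,0,0,0.031,0,0,0,0,0,0.031,0,0,0,0,0,0.031,0,0,0,0,0,0,0,0,0,0,0,0,0,0,0,0,0,0,0,0,0]

```text
t: 2.65
tool_pos: [0.473, -0.08, 0.1529]
eef_rot: [-3.074, 0.646, -0.002]
ft_force: [-0.3, 0.1, 0.5]
gripper_width: 0.085
gripper_force: 0.0
```

```bash
python3 - <<'E'
from p import *
d=cam('side');b=cv2.resize(d['color'][160:290,230:380],None,fx=5,fy=4.6)
cv2.imwrite('pics/s2.png',b[:,:,::-1])
# sweep: black to 3 deg, nut -36.6, black finger clearance ~ (85-62)/2 -> off +
for a,off in((43.5,.009),):pass
T=[]
for a in (38,33,28,23,18,13,8): P,Q=pose(a,a-39.6,.152,.0107); T.append((P,Q,1))
rows(T)
E
```

```text
0.002,0.043,0.002,0,-0.001,-0.123
0.003,0.015,0,0,0,-0.111
0.003,0.015,0,0,0,-0.111
0.003,0.015,0,0,0,-0.111
0.003,0.015,0,0,0,-0.111
0.003,0.015,0,0,0,-0.111
0.003,0.015,0,0,0,-0.111
```

View pics/s2.png

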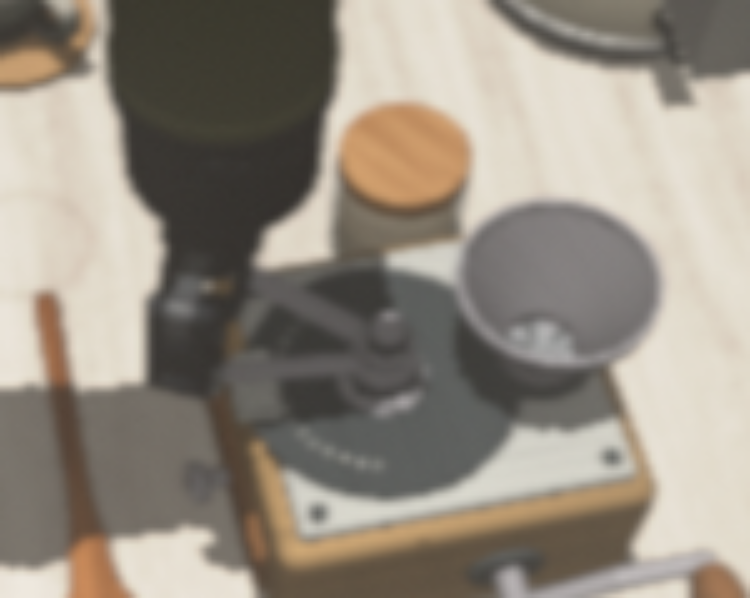

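The view shows the fingers down on either side of both grips, near finger at (185,340), with no contact force. Now I'll sweep the arm counter-clockwise.

Request:
drive_tool:
  deltas: [0.002,0.021,0.002,0,0,-0.061,0.001,0.022,0,0,0,-0.062,0.003,0.015,0,0,0,-0.111,0.003,0.015,0,0,0,-0.111,0.003,0.015,0,0,0,-0.111,0.003,0.015,0,0,0,-0.111,0.003,0.015,0,0,0,-0.111,0.003,0.015,0,0,0,-0.111,0,0,0,0,0,0,0,0,0,0,0,0]

```text
t: 3.95
tool_pos: [0.4707, -0.1325, 0.1518]
eef_rot: [3.125, 0.319, 0.0]
ft_force: [-1.2, 0.9, 0.5]
gripper_width: 0.0852
gripper_force: 0.4
```

```bash
python3 - <<'E'
from p import *
for n,c,k in(('top',(150,230,270,370),6),):
    d=cam(n);np.savez('top1.npz',**d);b=cv2.resize(d['color'][c[0]:c[1],c[2]:c[3]],None,fx=k,fy=k,interpolation=cv2.INTER_CUBIC)
d=cam('side');np.savez('side1.npz',**d);b2=cv2.resize(d['color'][200:280,240:340],None,fx=6,fy=6,interpolation=cv2.INTER_CUBIC)
b=np.vstack([b,b2])
b=cv2.resize(b,None,fx=.62,fy=.62,interpolation=cv2.INTER_AREA)
print(b.shape)
cv2.imwrite('pics/s3.png',b[:,:,::-1])
E
```

```text
(595, 372, 3)
```

View pics/s3.png

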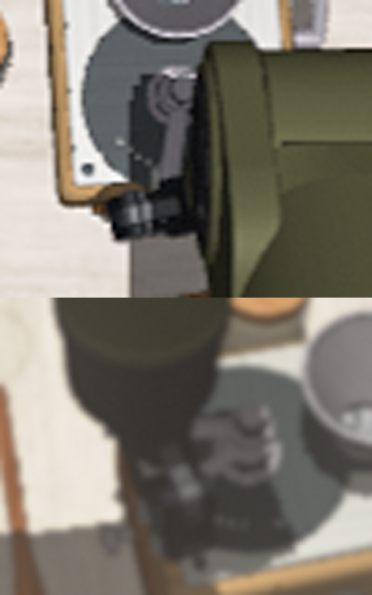

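The arm hides most of the grips here, but the bar is visible at roughly 7° from centre, which agrees with the plan. I'll sweep on to about 1°, then lift clear and look.

```bash
python3 - <<'E'
from p import *
T=[]
for a in (5,3,1): P,Q=pose(a,a-39.6,.152,.0112); T.append((P,Q,1))
rows(T)
P2=P.copy();P2[:2]-=.005*Q.as_matrix()[:2,1]; P3=P2.copy();P3[2]=.235
print();rows([(P2,Q,1),(P3,Q,2),(P3+[-.12,.20,.0],Q,5)],(P,Q))
E
```

```text
0,0.011,0,0,0,-0.069
0.001,0.006,0,0,0,-0.044
0.001,0.006,0,0,0,-0.044

0,-0.012,0,0,0,0
0,0,-0.104,0,0,0
0,0,-0.104,0,0,0
-0.025,-0.114,0,0,0,0
-0.025,-0.114,0,0,0,0
-0.025,-0.114,0,0,0,0
-0.025,-0.114,0,0,0,0
-0.025,-0.114,0,0,0,0
```

Request:
drive_tool:
  deltas: [0,0.011,0,0,0,-0.069,0.001,0.006,0,0,0,-0.044,0.001,0.006,0,0,0,-0.044,0,0,0,0,0,0,0,0,0,0,0,0,0,0,0,0,0,0,0,-0.012,0,0,0,0,0,0,-0.104,0,0,0,0,0,-0.104,0,0,0,0,0,0,0,0,0]

```text
t: 5.3
tool_pos: [0.4737, -0.1367, 0.2377]
eef_rot: [3.097, 0.514, 0.008]
ft_force: [-0.4, 0.6, -0.6]
gripper_width: 0.0853
gripper_force: 0.0
```

```bash
python3 - <<'E'
from p import *
st=manip.read_state();p=st['tool_pos'];Q=R.from_rotvec(st['eef_rot'])
rows([(np.array([.40,-.39,.24]),Q,7)])
E
```

```text
-0.054,0.077,-0.001,0,0,0
-0.054,0.077,-0.001,0,0,0
-0.054,0.077,-0.001,0,0,0
-0.054,0.077,-0.001,0,0,0
-0.054,0.077,-0.001,0,0,0
-0.054,0.077,-0.001,0,0,0
-0.054,0.077,-0.001,0,0,0
```

Request:
drive_tool:
  deltas: [-0.054,0.077,-0.001,0,0,0,-0.054,0.077,-0.001,0,0,0,-0.054,0.077,-0.001,0,0,0,-0.054,0.077,-0.001,0,0,0,-0.054,0.077,-0.001,0,0,0,-0.054,0.077,-0.001,0,0,0,-0.054,0.077,-0.001,0,0,0,0,0,0,0,0,0,0,0,0,0,0,0,0,0,0,0,0,0]

```text
t: 6.55
tool_pos: [0.3992, -0.3882, 0.2375]
eef_rot: [-3.098, -0.517, 0.0]
ft_force: [-0.3, -0.4, -0.3]
gripper_width: 0.0854
gripper_force: 0.0
```

```bash
python3 - <<'E'
from p import *
d=cam('top');np.savez('top2.npz',**d)
b=cv2.resize(d['color'][155:215,285:350],None,fx=9,fy=9,interpolation=cv2.INTER_CUBIC)
d=cam('side');np.savez('side2.npz',**d)
print(b.shape);cv2.imwrite('pics/s4.png',b[:,:,::-1])
t=dict(np.load('top2.npz'))
for v in range(188,210,1):
    print(v,[int(1000*pt(t,u,v)[2]) for u in range(306,336)])
E
```

```text
(540, 585, 3)
188 [125, 124, 126, 121, 121, 124, 124, 128, 125, 122, 157, 155, 159, 159, 158, 161, 120, 123, 124, 124, 144, 145, 145, 142, 146, 141, 129, 126, 123, 124]
189 [126, 123, 126, 121, 122, 122, 128, 124, 122, 126, 157, 157, 159, 160, 160, 158, 122, 121, 123, 121, 128, 144, 141, 143, 145, 143, 128, 126, 123, 121]
190 [121, 125, 124, 126, 124, 126, 123, 122, 123, 121, 155, 160, 157, 159, 159, 157, 125, 121, 124, 122, 126, 124, 146, 145, 144, 143, 146, 122, 124, 123]
191 [125, 124, 125, 124, 125, 123, 123, 122, 122, 124, 154, 163, 162, 158, 157, 154, 120, 128, 126, 127, 122, 123, 143, 143, 143, 143, 142, 143, 124, 123]
192 [122, 124, 125, 122, 124, 123, 127, 120, 126, 125, 157, 160, 158, 160, 158, 159, 121, 123, 127, 123, 123, 127, 127, 143, 144, 146, 145, 144, 147, 126]
193 [124, 126, 124, 121, 126, 124, 123, 124, 125, 125, 158, 158, 156, 158, 160, 159, 121, 126, 122, 125, 122, 124, 124, 124, 145, 145, 141, 142, 149, 126]
194 [121, 126, 124, 124, 124, 124, 124, 125, 123, 122, 154, 160, 156, 158, 156, 157, 124, 124, 122, 126, 128, 122, 126, 126, 123, 141, 144, 144, 146, 144]
1
[... 1392 characters left out ...]
, 62, 64, 65, 65, 65, 62, 160, 163, 191, 196, 194, 195, 68, 65, 62, 64, 66, 64, 64, 63, 66, 63, 66, 67, 65, 67]
205 [67, 63, 66, 64, 65, 66, 64, 65, 66, 64, 162, 184, 197, 194, 194, 196, 191, 64, 63, 61, 60, 59, 52, 49, 43, 41, 33, 34, 27, -2]
206 [61, 63, 62, 66, 65, 58, 54, 49, 45, 47, 161, 193, 196, 192, 193, 195, 194, -2, 1, 2, 4, 2, 4, 0, 0, 5, -2, 3, 0, -5]
207 [2, 1, 2, 0, -1, 5, 4, 1, -2, 162, 164, 188, 192, 197, 193, 195, 193, 4, 4, 2, 0, 0, 0, 0, 0, 0, 0, 4, 0, 0]
208 [0, 0, 0, 3, 0, 0, 0, 0, 1, 41, 160, 174, 192, 194, 193, 196, -2, 0, 1, -1, 1, -1, 5, 2, -1, 1, 2, 3, 0, 1]
209 [1, 1, 0, 0, 3, -2, -1, 0, 0, 43, 162, 162, 164, 180, 159, 4, 0, 1, 2, 1, 3, 0, 1, 3, 2, 1, -4, 1, -3, 0]
```

View pics/s4.png

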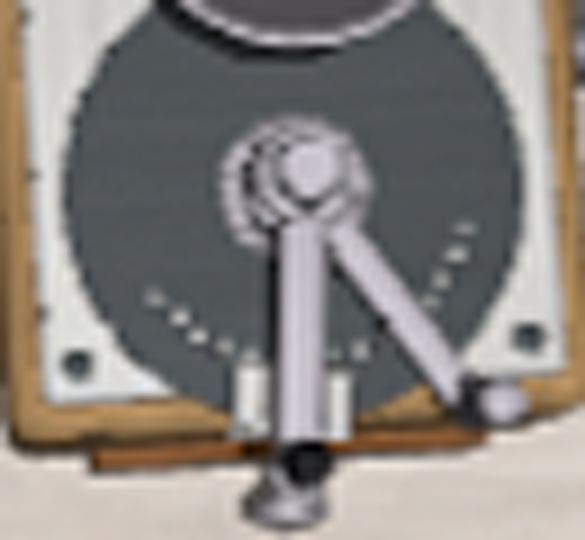

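The top crop shows the arm lying between the lugs: bar at x 280–325 and lugs at 235–265 and 330–352. The nut grip is at (495,400) and the black grip at (305,462). Next I'll put numbers on the centring.

```bash
python3 - <<'E'
from p import *
t=dict(np.load('top2.npz'))
m=pt(t,317.5,199.5,.136); b=pt(t,318.4,199.5,.158)
b1=[pt(t,318.5,v,.158) for v in (190,194,198)]; b2=pt(t,318,202,.158)
print('marker',m,'bar',b,[x[:2].round(4) for x in b1],b2)
C=lambda x,y,z:pt(t,285+(x-4)/9,155+(y-4)/9,z)
for n,q in(('knob',(309,167,.172)),('blk',(306,463,.194)),('nut',(500,400,.194)),('lugs',(249,400,.136)),('lugs',(341,400,.136)),('bar200px',(303,250,.158)),('bar400',(302,400,.158))):
    print(n,C(*q).round(4))
g=t['color'][190:204,308:328].astype(int).sum(2)//3
print(g)
s=dict(np.load('side2.npz'))
cv2.imwrite('pics/s5.png',cv2.resize(s['color'][195:275,255:345],None,fx=7,fy=7,interpolation=cv2.INTER_CUBIC)[:,:,::-1])
E
```

```text
marker [ 0.47930426 -0.10774088  0.136     ] bar [ 0.47815008 -0.1079146   0.158     ] [array([ 0.5   , -0.1084]), array([ 0.4908, -0.1083]), array([ 0.4816, -0.1082])] [ 0.47240667 -0.10692815  0.158     ]
knob [ 0.5374 -0.1085  0.172 ]
blk [ 0.4619 -0.1049  0.194 ]
nut [ 0.477  -0.1528  0.194 ]
lugs [ 0.4806 -0.0954  0.136 ]
lugs [ 0.4804 -0.1194  0.136 ]
bar200px [ 0.5177 -0.108   0.158 ]
bar400 [ 0.4793 -0.1073  0.158 ]
[[ 87  88  88  88  89  90  69  33 152 206 197 195 160  99  84  86  86  86
   61  54]
 [ 83  85  86  88  88  89  68  38 153 207 197 194 160  97  82  85  84  84
   67  41]
 [ 80 101 103  85  88  89  68  40 154 206 197 198 165  95  82  84  94  97
   80  78]
 [ 79 133 143  89 104 104  67  44 154 207 198 198 164 103  96  83 130 137
   67  82]
 [ 70  89 108 104 150 141  69  51 157 208 198 197 161 122 121  78 132 137
   84  84]
 [ 89  88  85 124 155 145 107  69 160 209 198 197 156  86  84  77  83  82
   84  84]
 [ 89  86  72 159 220 208 157  85 161 208 198 196 164 129 148 131  97  83
   84  85]
 [ 88  87  69 159 220 207 155  85 161 210 198 195 161 163 217 179  92  84
   85  85]
 [ 89  88  70 161 223 204 151  85 163 209 198 195 158 161 217 173  80  83
   85  82]
 [ 90  82  70 164 220 200 149  88 163 208 198 194 155 161 217 170  78  83
   86  86]
 [ 98  79  73 168 223 190 134  89 165 208 199 192 150 160 216 169  80  87
   85 105]
 [124 127 112 166 209 191 148  91 166 209 198 194 143 153 219 169  75  94
   89  80]
 [104 102 120 137 141 187 174  92 169 210 197 193 150 156 213 162  60  53
   56  57]
 [ 56  50 103 130 120 125 101  83 160 190 166 171 158 168 205 161  82  84
   91 100]]
```

View pics/s5.png

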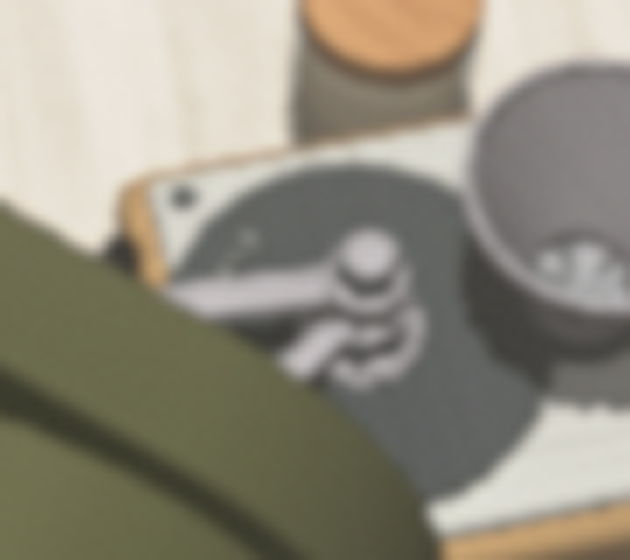

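The side view is mostly hidden by the arm and adds nothing. In the top view the bar is centred to about 0.5 mm (bar y −0.1079, gap y −0.1077), and the nut grip is at about −36.6°. Going back down over both grips.

```bash
cat >> p.py <<'E'
def hold(W,a=1.,c=.0005,z=.15,n=None):
    if n is None: n=a-np.degrees(2*np.arcsin((W-.012)/.150))
    A,N=grip(a),grip(n); d=(N-A)/np.linalg.norm(N-A)
    P,Q=pose(a,n,z); P[:2]=A+(W/2-.006-c)*d; return P,Q
E
python3 - <<'E'
from p import *
P,Q=hold(.064,n=-36.6); U=P.copy();U[2]=.2375
rows([(U,Q,6),(P,Q,4)]); print(P)
print();rows([hold(.060)+(2,)],(P,Q))
E
```

```text
0.063,-0.092,0,0,0,0.004
0.062,-0.092,0,0,0,0.004
0.062,-0.092,0,0,0,0.004
0.062,-0.093,0,0,0,0.004
0.062,-0.093,0,0,0,0.004
0.061,-0.093,0,0,0,0.004
0,0,0.055,0,0,0
0,0,0.055,0,0,0
0,0,0.055,0,0,0
0,0,0.055,0,0,0
[ 0.46980665 -0.13077037  0.15      ]

0,-0.002,0,0,0,0.002
0,-0.002,0,0,0,0.002
```

Request:
drive_tool:
  deltas: [0.063,-0.092,0,0,0,0.004,0.062,-0.092,0,0,0,0.004,0.062,-0.092,0,0,0,0.004,0.062,-0.093,0,0,0,0.004,0.062,-0.093,0,0,0,0.004,0.061,-0.093,0,0,0,0.004,0,0,0,0,0,0,0,0,0,0,0,0,0,0,0.04,0,0,0,0,0,0.05,0,0,0]

```text
t: 7.9
tool_pos: [0.4697, -0.1336, 0.2015]
eef_rot: [3.103, 0.481, 0.001]
ft_force: [-0.9, 0.1, 0.2]
gripper_width: 0.0855
gripper_force: 0.0
```

```bash
python3 - <<'E'
from p import *
rows([hold(.064,n=-36.6)+(4,)])
E
```

```text
0.001,-0.002,0.032,0,0,-0.001
0.001,-0.002,0.032,0,0,-0.001
0.001,-0.002,0.032,0,0,-0.001
0.001,-0.002,0.032,0,0,-0.001
```

Request:
drive_tool:
  deltas: [0,0,0.032,0,0,0,0,0,0.032,0,0,0,0,0,0.032,0,0,0,0,0,0.032,0,0,0,0,0,0,0,0,0,0,0,0,0,0,0,0,0,0,0,0,0,0,0,0,0,0,0,0,0,0,0,0,0,0,0,0,0,0,0]

```text
t: 9.15
tool_pos: [0.4699, -0.132, 0.1506]
eef_rot: [3.104, 0.485, 0.0]
ft_force: [-0.2, 0.1, 0.2]
gripper_width: 0.0855
gripper_force: 0.0
```

```bash
python3 - <<'E'
from p import *
rows([hold(.064,n=-36.6)+(1,)])
E
```

```text
0.001,-0.003,0.001,0,0,-0.001
```

Request:
drive_tool:
  deltas: [0.001,-0.003,0.001,0,0,0,0,0,0,0,0,0,0,0,0,0,0,0,0,0,0,0,0,0,0,0,0,0,0,0,0,0,0,0,0,0,0,0,0,0,0,0,0,0,0,0,0,0,0,0,0,0,0,0,0,0,0,0,0,0]
  hand: 0.506
  force: 20

```text
t: 10.4
tool_pos: [0.4698, -0.1307, 0.1501]
eef_rot: [-3.104, -0.485, 0.0]
ft_force: [-1.4, 3.4, 1.2]
gripper_width: 0.0649
gripper_force: 1.5
```

```bash
python3 - <<'E'
from p import *
for W in(.064,.060,.056): print(W);rows([hold(W)+(2,)])
E
```

```text
0.064
0.001,0,0,0,0,-0.017
0.001,0,0,0,0,-0.017
0.06
0,-0.002,0,0,0,0.001
0,-0.002,0,0,0,0.001
0.056
-0.001,-0.005,0,0,0,0.019
-0.001,-0.005,0,0,0,0.019
```

```bash
python3 - <<'E'
from p import *
s=None
for W in(.060,.056,.052): print(W,2*W/.085-1);rows([hold(W,a=1.6,c=0)+(2,)],s); s=hold(W,a=1.6,c=0)
E
```

```text
0.06 0.4117647058823528
0,-0.003,0,0,0,0.008
0,-0.003,0,0,0,0.008
0.056 0.3176470588235294
-0.001,-0.002,0,0,0,0.018
-0.001,-0.002,0,0,0,0.018
0.052 0.22352941176470575
-0.001,-0.002,0,0,0,0.018
-0.001,-0.002,0,0,0,0.018
```

Request:
drive_tool:
  deltas: [0,-0.003,0,0,0,0.008,0,-0.003,0,0,0,0.008,-0.001,-0.002,0,0,0,0.015,0,-0.002,0,0,0,0.015,0,0,0,0,0,0,0,0,0,0,0,0,0,0,0,0,0,0,0,0,0,0,0,0,0,0,0,0,0,0,0,0,0,0,0,0]
  hand: 0.33

```text
t: 11.65
tool_pos: [0.4686, -0.128, 0.1504]
eef_rot: [3.111, 0.426, 0.001]
ft_force: [-1.3, -3.8, 5.5]
gripper_width: 0.0563
gripper_force: 5.3
```

```bash
python3 - <<'E'
from p import *
W=manip.read_state()['gripper_width'];print(W)
rows([hold(W,a=1.6,c=0)+(1,)])
s=None
for W in(.053,): print(W,2*W/.085-1);rows([hold(W,a=1.6,c=0)+(3,)],s)
E
```

```text
0.05629529877970059
-0.001,-0.003,0.001,0.002,-0.001,0.001
0.053 0.24705882352941155
-0.001,-0.002,0,0.001,0,0.01
-0.001,-0.002,0,0.001,0,0.01
-0.001,-0.002,0,0.001,0,0.01
```

Request:
drive_tool:
  deltas: [-0.001,-0.002,0,0,0,0.01,-0.001,-0.001,0,0,0,0.01,0,-0.001,0,0,0,0.012,0,0,0,0,0,0,0,0,0,0,0,0,0,0,0,0,0,0,0,0,0,0,0,0,0,0,0,0,0,0,0,0,0,0,0,0,0,0,0,0,0,0]
  hand: 0.235

```text
t: 12.9
tool_pos: [0.4678, -0.1263, 0.1505]
eef_rot: [3.116, 0.388, 0.002]
ft_force: [-1.0, -2.9, 5.3]
gripper_width: 0.053
gripper_force: 4.9
```

```bash
python3 - <<'E'
from p import *
W=manip.read_state()['gripper_width'];print(W)
rows([hold(W,a=1.6,c=0)+(1,)])
s=None
for W in(.048,): print(W,2*W/.085-1);rows([hold(W,a=1.6,c=0)+(3,)],s)
E
```

```text
0.05299907471403385
-0.001,-0.002,0.001,0.002,-0.002,-0.002
0.048 0.12941176470588234
-0.001,-0.003,0,0,-0.001,0.014
-0.001,-0.003,0,0,-0.001,0.014
-0.001,-0.003,0,0,-0.001,0.014
```

Request:
drive_tool:
  deltas: [-0.001,-0.003,0,0,0,0.014,-0.001,-0.002,0,0,0,0.014,-0.001,-0.002,0,0,0,0.014,0,0,0,0,0,0,0,0,0,0,0,0,0,0,0,0,0,0,0,0,0,0,0,0,0,0,0,0,0,0,0,0,0,0,0,0,0,0,0,0,0,0]
  hand: 0.13

```text
t: 14.15
tool_pos: [0.4664, -0.1235, 0.1505]
eef_rot: [3.123, 0.338, 0.004]
ft_force: [2.4, -3.7, 5.6]
gripper_width: 0.0484
gripper_force: 4.5
```

```bash
cat > q.py <<'E'
from p import *
import sys
st=manip.read_state();W=st['gripper_width'];M=R.from_rotvec(st['eef_rot']).as_matrix()
A=st['tool_pos'][:2]-(W/2-.006)*M[:2,1]; N=st['tool_pos'][:2]+(W/2-.006)*M[:2,1]
for q in(A,N): v=q-AX; print('ang',np.degrees(np.arctan2(v[1],-v[0])),'r',np.linalg.norm(v))
W=float(sys.argv[1]);print(W,2*W/.085-1);rows([hold(W,a=1.3,c=0)+(3,)])
E
python3 q.py .0435
```

```text
ang 1.6333128944085322 r 0.07453203422884885
ang -26.62353169286896 r 0.07462562199789112
0.0435 0.0235294117647058
-0.001,-0.002,0,0,-0.001,0.011
-0.001,-0.002,0,0,-0.001,0.011
-0.001,-0.002,0,0,-0.001,0.011
```

Request:
drive_tool:
  deltas: [-0.001,-0.002,0,0,0,0.012,-0.001,-0.001,0,0,0,0.012,-0.001,-0.001,0,0,0,0.013,0,0,0,0,0,0,0,0,0,0,0,0,0,0,0,0,0,0,0,0,0,0,0,0,0,0,0,0,0,0,0,0,0,0,0,0,0,0,0,0,0,0]
  hand: 0.02

```text
t: 15.4
tool_pos: [0.4651, -0.1215, 0.1505]
eef_rot: [-3.128, -0.294, -0.004]
ft_force: [4.8, -1.3, 4.8]
gripper_width: 0.0439
gripper_force: 4.1
```

```bash
python3 q.py .0395
```

```text
ang 1.490484487440767 r 0.07485593992434474
ang -23.087215416294942 r 0.07489120580376918
0.0395 -0.07058823529411773
0,-0.002,0,0,-0.001,0.011
0,-0.002,0,0,-0.001,0.011
0,-0.002,0,0,-0.001,0.011
```

Request:
drive_tool:
  deltas: [0.001,-0.002,0,0,0,0.012,0,-0.002,0,0,0,0.012,0,-0.001,0,0,0,0.013,0,0,0,0,0,0,0,0,0,0,0,0,0,0,0,0,0,0,0,0,0,0,0,0,0,0,0,0,0,0,0,0,0,0,0,0,0,0,0,0,0,0]
  hand: -0.075

```text
t: 16.65
tool_pos: [0.4645, -0.1197, 0.1507]
eef_rot: [3.132, 0.248, 0.003]
ft_force: [2.1, -2.1, 9.8]
gripper_width: 0.0401
gripper_force: 13.5
```

```bash
python3 q.py .0355
```

```text
ang 1.469988633522014 r 0.07469537297443343
ang -20.153870083884616 r 0.07484249945861142
0.0355 -0.16470588235294126
0,-0.002,0.001,0,-0.001,0.01
0,-0.002,0.001,0,-0.001,0.01
0,-0.002,0.001,0,-0.001,0.01
```

The nut has bitten: pad force jumped to 13.5 N with the grips 28 mm apart. Now the final nip-up, limited by both force and travel.

Request:
drive_tool:
  deltas: [0,-0.001,0,0,0,0.005,0,-0.001,0,0,0,0.005,0,0,0,0,0,0,0,0,0,0,0,0,0,0,0,0,0,0,0,0,0,0,0,0,0,0,0,0,0,0,0,0,0,0,0,0,0,0,0,0,0,0,0,0,0,0,0,0]
  hand: -0.118
  force: 21

```text
t: 17.9
tool_pos: [0.4643, -0.1191, 0.1509]
eef_rot: [3.132, 0.235, 0.002]
ft_force: [1.2, -2.4, 12.5]
gripper_width: 0.038
gripper_force: 18.4
```

```bash
python3 q.py .0375
```

```text
ang 1.211795110239354 r 0.07461460224766366
ang -18.830779181516125 r 0.07471976009571113
0.0375 -0.11764705882352955
0,0,0.001,0,-0.001,0.001
0,0,0.001,0,-0.001,0.001
0,0,0.001,0,-0.001,0.001
```

Request:
drive_tool:
  deltas: [0,0,0,0,0,0,0,0,0,0,0,0,0,0,0,0,0,0,0,0,0,0,0,0,0,0,0,0,0,0,0,0,0,0,0,0,0,0,0,0,0,0,0,0,0,0,0,0,0,0,0,0,0,0,0,0,0,0,0,0]
  hand: -0.135
  force: 21

```text
t: 19.15
tool_pos: [0.4643, -0.119, 0.151]
eef_rot: [3.132, 0.235, 0.002]
ft_force: [1.4, -1.2, 13.0]
gripper_width: 0.038
gripper_force: 19.5
```

```bash
python3 q.py .0375
```

```text
ang 1.2673497210330709 r 0.07462511308251157
ang -18.75982905098833 r 0.07469957587269366
0.0375 -0.11764705882352955
0,0,0.001,0,-0.001,0.001
0,0,0.001,0,-0.001,0.001
0,0,0.001,0,-0.001,0.001
```

The nut is nipped up at about 19.5 N with the arm at 1.2°. Releasing gently, then lifting clear.

Request:
drive_tool:
  deltas: [0,0,0,0,0,0,0,0,0,0,0,0,0,0,0,0,0,0,0,0,0,0,0,0,0,0,0,0,0,0,0,0,-0.05,0,0,0,0,0,-0.06,0,0,0,0,0,-0.06,0,0,0,0,0,-0.05,0,0,0,0,0,0,0,0,0]
  hand: 0.6

```text
t: 20.4
tool_pos: [0.4644, -0.1192, 0.2392]
eef_rot: [3.132, 0.235, 0.004]
ft_force: [0.4, 0.3, 0.5]
gripper_width: 0.0684
gripper_force: 0.0
```

Request:
drive_tool:
  deltas: [-0.054,0.083,0,0,0,0,-0.054,0.083,0,0,0,0,-0.054,0.083,0,0,0,0,-0.054,0.083,0,0,0,0,-0.054,0.083,0,0,0,0,-0.054,0.083,0,0,0,0,-0.054,0.083,0,0,0,0,0,0,0,0,0,0,0,0,0,0,0,0,0,0,0,0,0,0]

```text
t: 21.65
tool_pos: [0.3495, -0.3701, 0.2378]
eef_rot: [-3.132, -0.238, -0.0]
ft_force: [-0.5, 0.0, 0.3]
gripper_width: 0.0686
gripper_force: 0.0
```

```bash
python3 - <<'E'
from p import *
d=cam('top');np.savez('top3.npz',**d)
b=cv2.resize(d['color'][155:215,285:350],None,fx=9,fy=9,interpolation=cv2.INTER_CUBIC)
cv2.imwrite('pics/s6.png',b[:,:,::-1])
print(d['color'][190:204,308:334].astype(int).sum(2)//3)
E
```

```text
[[ 87  88  88  88  88  88  67  51 156 204 195 198 160  79 157 208 195 185
  136  75  83 108 131 108  80  83]
 [ 84  87  87  88  88  88  66  51 158 206 197 199 160  65 130 193 198 194
  146  86  98  96 114 100  81  83]
 [ 80 101 103  85  87  88  66  54 159 206 197 197 158  79 101 169 201 197
  172 150 135  80  83  85  85  84]
 [ 79 132 142  88 104 103  65  55 159 208 198 197 155  87  75 142 202 196
  191 154  92  82  84  84  85  83]
 [ 70  89 107 104 149 142  68  61 162 208 197 197 153 111 107 107 180 200
  196 151  76  82  84  85  83  83]
 [ 89  86  85 124 155 145 107  79 165 208 198 195 150  76  81  89 165 204
  196 167 106  79  84  84  83  86]
 [ 88  87  73 159 219 207 156  95 167 208 197 194 157 122 147 118 144 196
  199 192 149  81  82  81  75  97]
 [ 88  87  69 159 221 207 153  95 166 207 197 192 153 158 217 169 105 174
  201 199 167  98  85  88  87 100]
 [ 89  88  70 162 221 204 150  97 169 207 197 193 152 156 217 168  57 156
  208 197 186 140  91 128 144 144]
 [ 89  81  69 164 221 199 147 107 172 204 197 193 154 162 217 171  53 126
  193 201 195 152 107 130 129 129]
 [ 98  77  73 167 223 189 134 109 174 204 196 191 161 175 216 170  56  84
  170 197 184 153 112 110 109 111]
 [124 128 112 165 209 191 147 109 173 205 198 191 147 162 220 170  60  43
  152 163  74  72  77  91  92  82]
 [104 103 120 136 141 187 172 111 179 207 195 191 154 164 214 163  51  28
  117 133  76  67  94 147 166 137]
 [ 55  51 102 131 119 124 101 101 168 186 166 167 167 181 205 157  42  39
   84  92  48  56 140 185 184 177]]
```

View pics/s6.png

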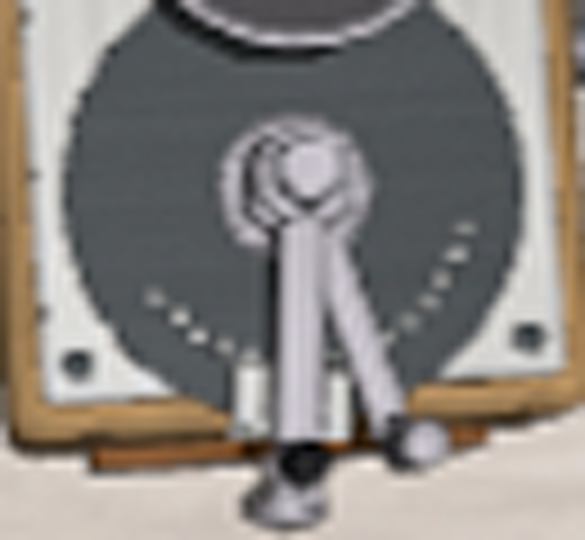

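The arm still lies centrally between the lugs, within about 0.3 mm. The marker has not moved, and the nut grip is drawn up to (425,440). Handing in.

```bash
python3 -c "
from plant import manip
print(manip.job_done())"
```

```text
the job is handed in; nothing more can be done
None
```

The job is handed in: the adjusting arm lies over the marker gap, centred to about 0.5 mm in the last top view, and the lock nut was drawn up with about 19.5 N; the marker hasn't moved, the robot is clear, and it took about 22 s.

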